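# Turn over the guard flag of the loaded test stand and start it

## Robot

A 6-joint arm with a two-finger parallel gripper is mounted at the origin on a cart in front of the work surface, level with it; the furniture and walls round the work are solid. World frame = base frame: x ahead of the robot, y to its left, z up, the work surface at z = 0. Lengths are in m, angles in rad, forces in N, time in s.
With the tool pointing down it reaches from about 0.425 to 1.125 m from the base axis. Payload 14.9 kg.
Tool frame: the origin (TCP) lies at the very end of the fingers, on their centre line; the grasp point (between the pads) lies 19 mm behind it; z points along the fingers, y is the line along which they close (so a half turn about z gives the same grasp; the last joint's range is limited). The gripper opens to 91 mm and grips with 3 to 60 N. Pads are 32 mm wide; open, the fingers measure 118 mm over their backs; the gripper's body (76 mm by 178 mm) begins 60 mm behind the grasp point.
Start: joints at [1.229, 0.379, 1.734, -0, 1.028, -0.033], TCP at [0.213, 0.667, 0.214] pointing down, gripper open.
Joint ranges: [-2.77, 2.77], [-0.74, 2.19], [0, 2.66], [-1.06, 4.2], [0.31, 2.87], [-3.08, 3.08]. Speed limits (rad/s): [1.89, 1.89, 2.39, 3.14, 3.14, 3.14].

## Interface

Orientations are given as a rotation vector (axis times angle).
In Python, from workcell import state, get_image, sign_off gives the robot as it stands.
- The arm moves only by the tool jog_arm, never from a script. Its arguments are lists of equal length, an entry for each row: "grip": the opening, from 0 (shut) to 1 (fully open); "xyz": the shift along the tool's x, y, z in mm, a list of three; "roll": the turn about the tool's z in rad. In form: {"grip": [grip, ...], "xyz": [[dx, dy, dz], ...], "roll": [roll, ...]}. A call has 1 to 20 rows; each row is the pose to reach, as a shift and turn from the pose commanded when the call began, along the tool's axes at that moment; what a row does not reach only later rows make up. A row lasts 1/8 s, in which the tool goes at most 62.5 mm and 10.7 degrees, less where a joint would pass 70% of its speed; a pose out of reach is approached as far as the arm can. A call with a gripper value outside its range is refused whole. The fingers move at their own pace and stop on an object; "squeeze" is the grip in N (left out, the last holds). Time passes only in rows, so rows that repeat a pose let the fingers close. It gives the time, the measured TCP pose, the force, the opening and the grip force at its end, in the units of the state.
- state(): the state, without advancing time (a new reading comes with each control period).
- get_image(name): name is "scene" or "top" or "wrist"; returns a dict with "pixels" (420x560x3 uint8, red, green, blue), "mtx" (3x3 intrinsics, pixels), "position" and "rotation" of the camera in the world. Camera axes: x right, y down, z forward; pixel columns grow to the right and rows downward; lengths in m; the calibration is good to about 2 mm. A picture is of the moment at which its call begins. There is no depth.
- sign_off(): hands the job in; it is judged then, once.
The state is a dict: "time_s": time; "joint_pos": joint angles; "joint_velocities": joint speeds; "tau": joint torques, N m; "ee_pos": TCP position; "tool_rot": TCP orientation; "force": force on the tool from outside, world axes, zero at the start; "moment": the same for the moment, N m; "opening": opening from 0.0 (shut) to 1.0 (fully open); "gripper_force": force on a finger pad.
Only numpy, scipy, OpenCV 4.12 (cv2) and the standard library are available. Lean on these libraries where they do the work, as an engineer would, in place of code of your own. Each camera call takes 0.05 s, during which the arm holds its last target. There are 200 camera calls.

## Task

One of the two test stands has a meter standing in its nest. Push that stand's hinged flag up and right over, away from you, until it lies flat on its other side with the bar mark showing, then press the round push button it was covering fully down and let it come up again. Use the fingers only to push: do not shift or lift the meter, do not force the flag, and leave the other stand and the loose things around them as they are.

Things in the scene. Friction and masses are not known exactly. Their poses are not given: they have to be found in the camera images.
- stand_a: Test stand A: the stand with the meter in its nest, the one to work on. A low grey case with an aluminium deck, fixed to the table. Origin on the table straight below its flag's hinge axis; x points to the stand's back, away from the robot, z up. Case x = -46 to +164 mm, y = -59 to +59 mm; deck 69 mm above the table. Nest from x = 82 mm; the meter's head begins at x = 110 mm and reaches 181 mm above the table.
- flag_a (a joint): Angle of stand A's flag, rad. 0: flat towards the robot over the button, ring mark up; pi/2: upright; pi: flat the other way on its stops, bar mark up. Aluminium plate 76 mm wide (along the hinge), 3 mm thick (5 mm at the rolled free edge). Stiff hinge (0.03 N m, about 0.5 N at the free edge): it stays at whatever angle it is left. Starts between 0 and 0.25.
- start_a (a joint): Travel of stand A's push button, m: 0 released, 0.005 fully down. Spring loaded: moves from 1.5 N, fully down at 4 N.
- tip_a (a point): Middle of the free edge of stand A's flag; moves with the flag. 75 mm from the hinge axis. With the flag at 0 it is 87 mm above the table and 29 mm in front of the case, with free space of 84 mm under it for a fingertip.
- stand_b: Test stand B: the stand with a small cardboard carton parked in its nest. Same make and frame as stand A. Not to be operated.
- flag_b (a joint): Angle of stand B's flag, rad. Starts between 0 and 0.25; leave it.
- start_b (a joint): Travel of stand B's push button, m: 0 released. Must not be pressed.
- tip_b (a point): Middle of the free edge of stand B's flag; moves with the flag.
- hinge_a (a point): Middle of the hinge axis of stand A's flag, which runs along the stand's y, 87 mm above the table, between two 18 mm round lugs at y = +-43 mm. Rubber stops, 8 mm thick, stand under the flag at x = -36 and +60 mm, y = +-31 mm of the stand.
- cap_a (a point): Centre of the top of stand A's grey push-button cap, 28 mm across; released it stands 9 mm above the deck (78 mm above the table), 27 mm from the hinge axis towards the robot, under the flag while the flag is at 0. Pressed straight down.
- meter_mid (a point): Middle of the school meter (75 x 109 x 112 mm, white sloping scale on a dark foot), standing loose in the nest of stand A; half-way up. Fixed instruments stand behind the stands (beyond x = 0.66 m), to their left (beyond y = 0.32 m, up to 0.28 m high) and to their right (a tester in an orange box, y below -0.21 m, x = 0.46 to 0.66 m, 0.18 m high).
- boxed_part_mid (a point): Middle of the small blue and white carton (56 x 68 x 40 mm) standing loose on stand B; half-way up.
- knob: Loose black instrument knob, 36 mm across, 21 mm high, lying on the table among the stands; origin under its middle.
- adapter: Loose grey coax adapter, 34 x 16 x 14 mm, lying on the table among the stands; origin under its middle.

How it is judged:
On the way, in this order (a step that is already met when the one before it is completed fails the run):
1. the flag of the stand with the meter lies flat on its other side, bar mark up (value of joint flag_a above 3.04 rad), for 0.2 s.
2. then that stand's button is pressed fully down (value of joint start_a above 0.004 m), for 0.1 s.
At the end, for the whole second after the job is handed in: The flag of the stand with the meter lies within 0.1 rad of flat on its far side, its button has been pressed (4 of its 5 mm) after that and is up again; the other flag's edge is within 12 mm, the meter and the carton within 15 mm, the loose knob and adapter within 20 mm of where they were (value of joint flag_a above 3.04 rad and value of joint each of start_a, start_b below 0.001 m and distance of tip_b from where it was at the start of the episode below 0.012 m and distance of each of meter_mid, boxed_part_mid from where it was at the start of the episode below 0.015 m and distance of each of knob, adapter from where it was at the start of the episode below 0.02 m); the robot touches nothing.
It fails at once if the other stand's flag is turned (distance of tip_b from where it was at the start of the episode above 0.012 m).
It fails at once if the meter or the carton is shifted, tipped or lifted (distance of any of meter_mid, boxed_part_mid from where it was at the start of the episode above 0.015 m).
It fails at once if the loose knob or adapter is knocked or lifted (distance of any of knob, adapter from where it was at the start of the episode above 0.02 m).
It fails at once if the other stand's button is pressed (value of joint start_b above 0.002 m).
It fails at once if the flag is forced or squeezed (over 40 N) (contact force between the fingers and flag_a above 40 N).
It also fails if it takes over 58 s, if anything falls off the work surface, if the arm or the gripper's body presses on something with over 40 N, if the wrist force passes 120 N, or if a joint passes its speed limit or range.

## Working session

There is one attempt and no reset: what is moved stays moved. The work goes in short steps, Python scripts to look and compute and a tool call to move; the robot and the scene stay as the last step left them, time stands still between calls to the robot, and variables do not carry over. Pictures are saved under pics/ and viewed, at most 10 in all, crops included, and the job is handed in when it is done.

Besides the shell and the picture viewer there is one more tool, called after "Request:" by a JSON object that holds its "name" and its "arguments". jog_arm: Moves the arm, as the interface text tells. Its arguments: {"type":"object","properties":{"grip":{"type":"array","items":{"type":"number"}},"xyz":{"type":"array","items":{"type":"array","items":{"type":"number"}}},"roll":{"type":"array","items":{"type":"number"}},"squeeze":{"type":"number"}},"required":["grip","xyz","roll"]}

```bash
mkdir -p pics
cat > h.py <<'E'
import numpy as np, cv2
from workcell import state, get_image, sign_off
def snap(n,f):
    d=get_image(n); cv2.imwrite('pics/'+f,np.array(d['pixels'])[:,:,::-1]); np.savez('pics/'+f+'.npz',**{k:np.array(v) for k,v in d.items()}); return d
def ray(d,u,v,z):
    K=np.array(d['mtx']);R=np.array(d['rotation'])
    if R.shape!=(3,3): R=cv2.Rodrigues(R.astype(float))[0]
    p=np.array(d['position']); r=R@np.linalg.inv(K)@[u,v,1.]
    return p+r*(z-p[2])/r[2]
def proj(d,X):
    K=np.array(d['mtx']);R=np.array(d['rotation'])
    if R.shape!=(3,3): R=cv2.Rodrigues(R.astype(float))[0]
    c=R.T@(np.array(X)-np.array(d['position'])); c=K@c; return c[:2]/c[2]
E
python3 - <<'E'
from h import *
for n in('top','scene'):
    d=snap(n,n+'1.png'); print(n,d['position'],d['rotation'],d['mtx'])
print(state())
E
```

```text
top [0.35396831 0.01690677 0.97938375] [-2.11164593  2.13613205 -0.21562188] [[506.13379147   0.         284.21117583]
 [  0.         506.13379147 205.45062244]
 [  0.           0.           1.        ]]
scene [ 0.16404442 -0.52030447  0.65998461] [-2.21579683  0.66511232 -0.289256  ] [[380.90039097   0.         276.88501522]
 [  0.         380.90039097 207.25653177]
 [  0.           0.           1.        ]]
{'time_s': 0.1, 'joint_pos': array([ 1.22868866e+00,  3.79335388e-01,  1.73467884e+00, -2.80029393e-05,
        1.02852161e+00, -3.33098739e-02]), 'joint_velocities': array([ 0.00127442, -0.00129072, -0.00206293,  0.00016564, -0.00170942,
        0.00118228]), 'tau': array([ 1.10255172e-03, -7.65031600e+01, -4.35287368e+01,  6.52839895e-02,
        3.99056054e-02, -1.08216032e-04]), 'ee_pos': array([0.21264566, 0.66656955, 0.21338992]), 'tool_rot': array([-4.83087575e-01, -3.10407326e+00,  1.46247941e-03]), 'force': array([ 0.12435784,  0.26324555, -0.06794952]), 'moment': array([-0.02352855, -0.00302392, -0.01670128]), 'gripper_force': 0.0, 'opening': 1.0051743380767908}
```

View pics/top1.png

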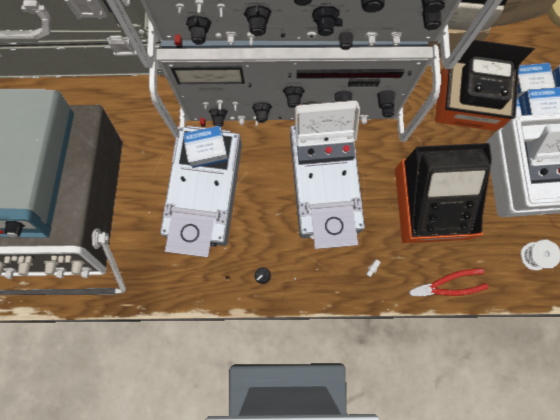

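View pics/scene1.png

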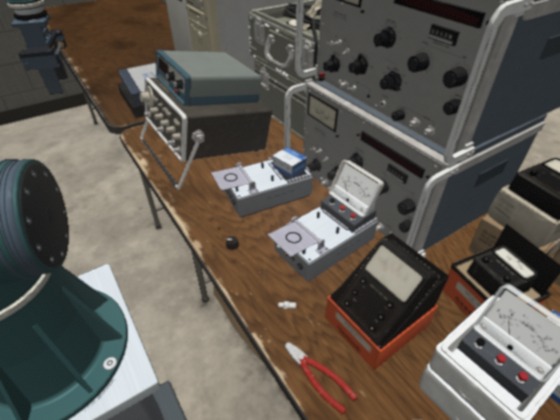

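The top view shows stand A (with the meter) on the right: its flag is about (334,226), its meter about (327,130), and its lugs near (300,211) and (361,205). Stand B's flag is about (190,233), the knob is at (262,275) and the adapter at (373,268). I'll enlarge the crop around stand A next.

Run:
```python
from h import *
im=cv2.imread('pics/top1.png'); c=im[150:255,280:380]; cv2.imwrite('pics/c1.png',cv2.resize(c,None,fx=5.5,fy=5.5,interpolation=cv2.INTER_CUBIC))
d=np.load('pics/top1.png.npz')
for n,u,v,z in [('lugL',300,211,.087),('lugR',361,205,.087),('tip',335,246,.09),('knob',262,275,.02),('adapter',373,268,.014),('flagB',188,254,.09)]: print(n,ray(d,u,v,z).round(3))
```

```text
lugL [ 0.518 -0.02   0.087]
lugR [ 0.528 -0.13   0.087]
tip [ 0.454 -0.081  0.09 ]
knob [0.409 0.05  0.02 ]
adapter [ 0.42  -0.16   0.014]
flagB [0.443 0.178 0.09 ]
```

View pics/c1.png

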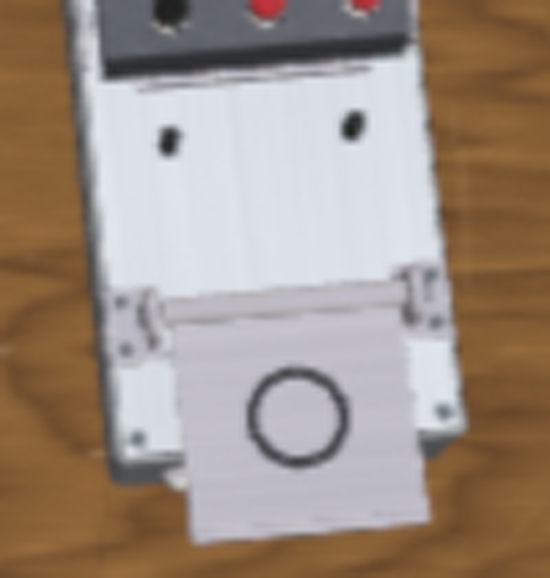

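The crop shows the barrel from (160,311) to (405,290), the far stops at (168,141) and (352,126), and the free edge from (193,543) to (430,520) (crop pixels, x5.5).

Run:
```python
from h import *
d=np.load('pics/top1.png.npz')
P=lambda a,b,z: ray(d,280+a/5.5,150+b/5.5,z)
bl,br=P(160,311,.089),P(405,290,.089); sl,sr=P(168,141,.077),P(352,126,.077); h=(bl+br)/2; s=(sl+sr)/2
print('barrel',np.linalg.norm(bl-br),'stops',np.linalg.norm(sl-sr),'dist',np.linalg.norm((h-s)[:2]))
for a,b in((bl,br),(sl,sr)):
    e=a-b; print('yaw',np.arctan2(-e[0],e[1]))
print('yaw hs',np.arctan2(*(s-h)[[1,0]]),'h',h,'s',s)
for z in(.087,.095,.105):
    fl,fr=P(193,543,z),P(430,520,z); m=(fl+fr)/2
    print(z,'w',np.linalg.norm(fl-fr),'len',np.linalg.norm((m-h)[:2]),m)
# wanted tip distance given angle: 
for t in(0,.1,.2,.25): print(t,.075*np.cos(t),.087+.075*np.sin(t))
c=P(298,416,.089);print('ring',c)
```

```text
barrel 0.08044261430804696 stops 0.06192275417421152 dist 0.05955303114434629
yaw 0.07619963730906563
yaw 0.07346233895037685
yaw hs 0.07677467500802769 h [ 0.5288246  -0.07695728  0.089     ] s [ 0.5882022  -0.07238961  0.077     ]
0.087 w 0.07684826869655657 len 0.07580942685354967 [ 0.45336363 -0.08421751  0.087     ]
0.095 w 0.07615934294334104 len 0.07661593252094848 [ 0.45247257 -0.08331096  0.095     ]
0.105 w 0.07529818575182162 len 0.07764155138279456 [ 0.45135875 -0.08217776  0.105     ]
0 0.075 0.087
0.1 0.07462531239585193 0.0944875062485121
0.2 0.07350499333809311 0.10190019980962958
0.25 0.07266843162829835 0.10555529694408922
ring [ 0.49067185 -0.0807826   0.089     ]
```

```bash
cat >> h.py <<'E'
H=np.array([.529,-.077,0]); YAW=.076
c,s=np.cos(YAW),np.sin(YAW); RS=np.array([[c,-s,0],[s,c,0],[0,0,1]])
def S(x,y,z): return H+RS@[x,y,z]
def shift(W):
    st=state(); R=cv2.Rodrigues(np.array(st['tool_rot']))[0]
    return (R.T@(np.array(W)-st['ee_pos'])*1000).round(1)
def sf():
    st=state(); R=cv2.Rodrigues(np.array(st['tool_rot']))[0]
    print('t',st['time_s'],'stand',(RS.T@(st['ee_pos']-H)*1000).round(1),'F',(RS.T@st['force']).round(2),'yawerr',np.arctan2(-R[0,1],R[1,1])-YAW,'g',st['opening'])
E
python3 - <<'E'
from h import *
sf(); p=state()['ee_pos']
for W in ([p[0],p[1],.35],[.5,.25,.35],S(-.101,0,.25)): print(W,shift(W))
E
```

```text
t 0.1 stand [-259.   765.4  213.4] F [ 0.14  0.25 -0.07] yawerr -0.38478332865786746 g 1.0051743380767908
[np.float64(0.21264565880646097), np.float64(0.6665695527555949), 0.35] [ 0.000e+00 -1.000e-01 -1.366e+02]
[0.5, 0.25, 0.35] [-400.4 -309.7 -136.3]
[ 0.42829155 -0.08466861  0.25      ] [-433.7 -650.2  -36. ]
```

Request:
{"name": "jog_arm", "arguments": {"grip": [0,0,0,0,0,0,0,0,0,0,0,0,0,0], "xyz": [[0,0,-50],[0,0,-100],[0,0,-137],[-45,-35,-137],[-90,-70,-137],[-135,-105,-137],[-180,-140,-137],[-225,-175,-137],[-270,-210,-137],[-315,-245,-137],[-360,-280,-137],[-400,-310,-137],[-400,-310,-137],[-400,-310,-137]], "roll": [0,0,0,-0.1,-0.2,-0.3,-0.385,-0.385,-0.385,-0.385,-0.385,-0.385,-0.385,-0.385]}}

```text
time_s: 1.85
ee_pos: [0.4993, 0.2502, 0.3507]
tool_rot: [0.119, -3.139, -0.0]
force: [0.1, -0.3, -0.9]
opening: 0.007
gripper_force: 0.0
```

Run:
```python
from h import *
sf(); print(shift(S(-.101,0,.25)))
```

```text
t 1.85 stand [ -4.8 328.5 350.7] F [ 0.09 -0.3  -0.93] yawerr -0.000266823854591286 g 0.007067059892907022
[  96.1 -328.5  100.7]
```

Request:
{"name": "jog_arm", "arguments": {"grip": [0,0,0,0,0,0,0,0,0,0,0,0], "xyz": [[12,-41,12],[24,-82,25],[36,-123,37],[48,-164,50],[60,-205,62],[72,-246,75],[84,-287,87],[96,-328,101],[96,-328,101],[96,-328,101],[96,-328,101],[96,-328,101]], "roll": [0,0,0,0,0,0,0,0,0,0,0,0]}}

```text
time_s: 3.35
ee_pos: [0.4292, -0.0836, 0.2502]
tool_rot: [-0.122, 3.139, -0.0]
force: [-0.5, -0.7, 0.1]
opening: 0.004
gripper_force: 0.0
```

Run:
```python
from h import *
sf(); d=snap('scene','s2.png'); w=snap('wrist','w2.png')
i=cv2.imread('pics/s2.png')[150:330,210:450]; cv2.imwrite('pics/v2.png',np.vstack([cv2.resize(i,(420,315)),cv2.resize(cv2.imread('pics/w2.png'),(420,280))[:280]]))
for x in(-75,0): print(proj(w,S(x/1000,0,.087)))
```

```text
t 3.35 stand [-100.     1.   250.2] F [-0.55 -0.68  0.11] yawerr 0.001653768639525821 g 0.003544315779913694
[275.66578024 214.28770971]
[275.60732316 279.6176733 ]
```

View pics/v2.png

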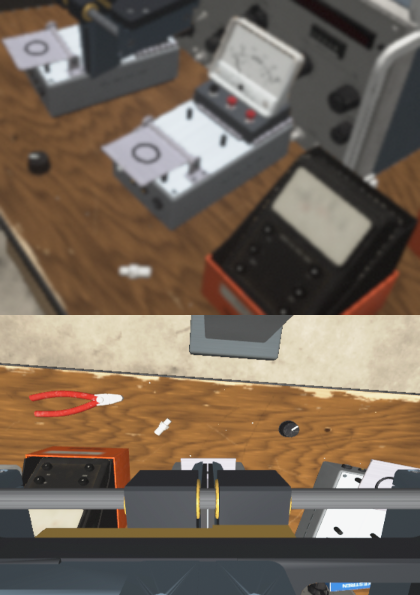

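The picture shows the closed fingers in front of and above stand A's free edge, with the line of approach clear of the knob and adapter. I'll go down in front of the edge.

Request:
{"name": "jog_arm", "arguments": {"grip": [0,0,0,0,0,0,0], "xyz": [[5,0,40],[6,0,80],[6,0,120],[6,0,150],[6,0,173],[6,0,173],[6,0,173]], "roll": [0,0,0,0,0,0,0]}}

```text
time_s: 4.32
ee_pos: [0.4234, -0.0848, 0.0777]
tool_rot: [-0.12, 3.139, -0.0]
force: [1.0, -0.1, 0.5]
opening: 0.011
gripper_force: 0.0
```

Run:
```python
from h import *
sf()
```

```text
t 4.325 stand [-105.9    0.2   77.7] F [ 0.95 -0.15  0.54] yawerr 0.0004050580510189389 g 0.010569374044519061
```

Request:
{"name": "jog_arm", "arguments": {"grip": [0,0,0,0,0,0,0], "xyz": [[-3,0,0],[-6,0,0],[-9,0,0],[-11,0,0],[-13,0,0],[-13,0,0],[-13,0,0]], "roll": [0,0,0,0,0,0,0]}}

```text
time_s: 5.2
ee_pos: [0.4344, -0.0837, 0.0764]
tool_rot: [0.12, -3.136, -0.001]
force: [-7.1, -3.8, 1.4]
opening: 0.006
gripper_force: 3.5
```

Contact is at about 7 N. I'll lift gently while keeping a light press.

Request:
{"name": "jog_arm", "arguments": {"grip": [0,0,0,0,0,0,0], "xyz": [[0,0,-4],[0,0,-8],[-1,0,-12],[-2,0,-16],[-3,0,-20],[-3,0,-20],[-3,0,-20]], "roll": [0,0,0,0,0,0,0]}}

```text
time_s: 6.08
ee_pos: [0.4389, -0.0836, 0.097]
tool_rot: [-0.12, 3.139, -0.0]
force: [-3.3, -0.4, 1.6]
opening: 0.004
gripper_force: 2.2
```

Run:
```python
from h import *
sf(); d=snap('scene','s3.png'); t=snap('top','t3.png')
i=cv2.imread('pics/s3.png')[190:290,240:380]; cv2.imwrite('pics/v3.png',np.hstack([cv2.resize(i,None,fx=3,fy=3,interpolation=2),cv2.resize(cv2.imread('pics/t3.png')[180:280,280:400],None,fx=3,fy=3)]))
```

```text
t 6.075 stand [-90.4   0.3  97. ] F [-3.36 -0.16  1.65] yawerr 0.0003163093751142737 g 0.004409604425430576
```

View pics/v3.png

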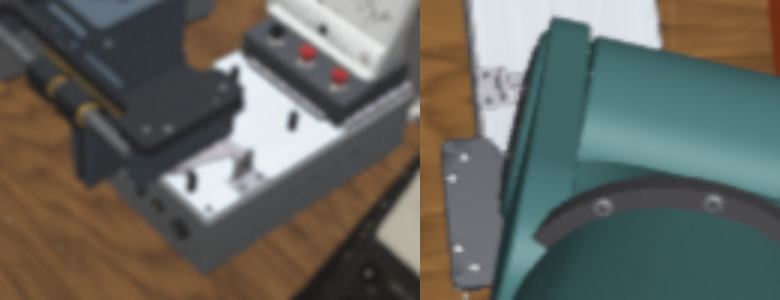

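The finger is lifting the flag: the TCP advanced 5 mm along the arc at about 3 N. I'll follow the arc to upright.

Request:
{"name": "jog_arm", "arguments": {"grip": [0,0,0,0,0,0,0,0,0,0,0,0,0,0,0], "xyz": [[-3,0,-6],[-6,0,-11],[-10,0,-16],[-14,0,-21],[-19,0,-26],[-24,0,-31],[-29,0,-35],[-34,0,-38],[-39,0,-40],[-44,0,-41],[-49,0,-42],[-54,0,-42],[-59,0,-42],[-64,0,-42],[-64,0,-42]], "roll": [0,0,0,0,0,0,0,0,0,0,0,0,0,0,0]}}

```text
time_s: 8.05
ee_pos: [0.503, -0.0787, 0.1389]
tool_rot: [-0.12, 3.139, -0.0]
force: [0.0, 0.2, -1.2]
opening: 0.007
gripper_force: 0.0
```

Run:
```python
from h import *
sf(); d=snap('scene','s4.png')
i=cv2.imread('pics/s4.png')[150:310,210:430]; cv2.imwrite('pics/v4.png',cv2.resize(i,None,fx=3,fy=3,interpolation=2))
```

```text
t 8.05 stand [-26.    0.3 138.9] F [ 0.02  0.18 -1.2 ] yawerr 0.0002880610892118246 g 0.006579042580098469
```

View pics/v4.png

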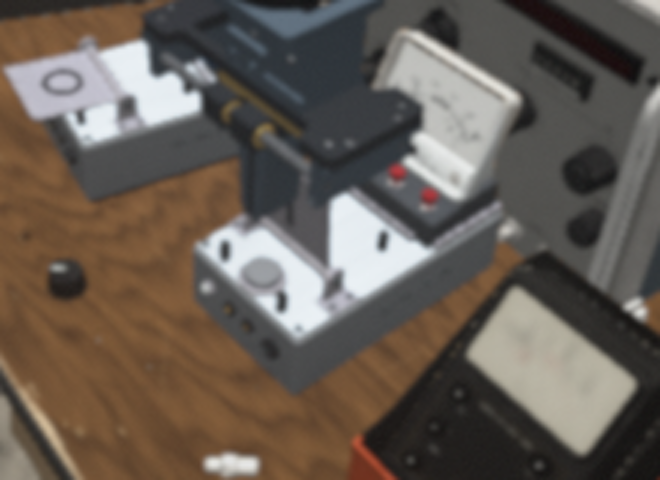

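The flag is nearly upright, with its plate about (310,220) in the crop and the grey button exposed at (262,272). I'll push it over along an arc.

Request:
{"name": "jog_arm", "arguments": {"grip": [0,0,0,0,0,0,0,0,0,0,0,0,0,0,0,0,0,0], "xyz": [[-4,0,0],[-8,0,0],[-13,0,0],[-17,0,1],[-21,0,2],[-25,0,3],[-29,0,4],[-33,0,6],[-37,0,9],[-41,0,12],[-44,0,15],[-47,0,19],[-51,0,24],[-53,0,29],[-55,0,33],[-57,0,38],[-58,0,43],[-58,0,43]], "roll": [0,0,0,0,0,0,0,0,0,0,0,0,0,0,0,0,0,0]}}

```text
time_s: 10.35
ee_pos: [0.5603, -0.0743, 0.0955]
tool_rot: [0.12, -3.139, -0.0]
force: [0.6, -0.6, 0.1]
opening: 0.008
gripper_force: 0.0
```

Run:
```python
from h import *
sf(); d=snap('scene','s5.png')
i=cv2.imread('pics/s5.png')[150:310,210:430]; cv2.imwrite('pics/v5.png',cv2.resize(i,None,fx=3,fy=3,interpolation=2))
```

```text
t 10.35 stand [31.4  0.4 95.5] F [ 0.52 -0.62  0.11] yawerr 0.00024411195415999232 g 0.007601036475442914
```

View pics/v5.png

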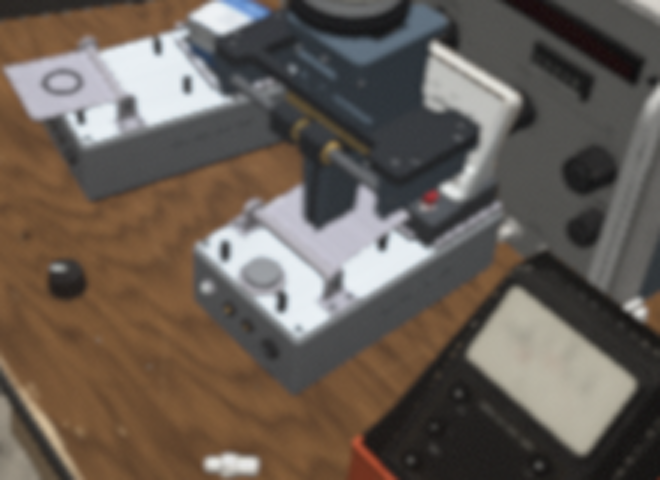

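The flag is nearly flat on the far side, with the finger on its plate at about (325,205). I'll press down to the stops, holding well below 40 N.

Request:
{"name": "jog_arm", "arguments": {"grip": [0,0,0,0,0,0,0,0], "xyz": [[-2,0,2],[-4,0,4],[-6,0,5],[-6,0,6],[-6,0,7],[-6,0,8],[-6,0,8],[-6,0,8]], "roll": [0,0,0,0,0,0,0,0]}}

```text
time_s: 11.4
ee_pos: [0.5666, -0.0739, 0.0886]
tool_rot: [-0.12, 3.139, -0.0]
force: [-3.8, 1.8, 12.0]
opening: 0.002
gripper_force: 6.0
```

Run:
```python
from h import *
sf()
```

```text
t 11.4 stand [37.7  0.3 88.6] F [-3.65  2.06 12.01] yawerr 0.00022783834672018832 g 0.0020893348991679788
```

The plate top is at 88.6 mm with 12 N, so the flag is flat on its stops. I'll lift clear and move over the button.

Request:
{"name": "jog_arm", "arguments": {"grip": [0,0,0,0,0,0,0,0,0], "xyz": [[0,0,-10],[0,0,-25],[10,0,-40],[25,0,-40],[40,0,-40],[55,0,-40],[65,0,-40],[65,0,-40],[65,0,-40]], "roll": [0,0,0,0,0,0,0,0,0]}}

```text
time_s: 12.52
ee_pos: [0.5021, -0.0789, 0.128]
tool_rot: [-0.12, 3.139, -0.0]
force: [0.2, 0.2, 0.1]
opening: 0.004
gripper_force: 0.0
```

Run:
```python
from h import *
sf(); d=snap('scene','s6.png')
i=cv2.imread('pics/s6.png')[150:310,210:430]; cv2.imwrite('pics/v6.png',cv2.resize(i,None,fx=3,fy=3,interpolation=2))
print((proj(d,S(-.027,0,.078))-[210,150])*3, [(proj(d,S(.075,y,.087))-[210,150])*3 for y in(-.038,.038)])
```

```text
t 12.525 stand [-27.    0.2 128. ] F [0.2  0.22 0.12] yawerr 0.00012732439293022813 g 0.0035938263895017508
[265.35749013 268.04256694] [array([409.13671113, 226.03396782]), array([336.86654449, 170.64908141])]
```

View pics/v6.png

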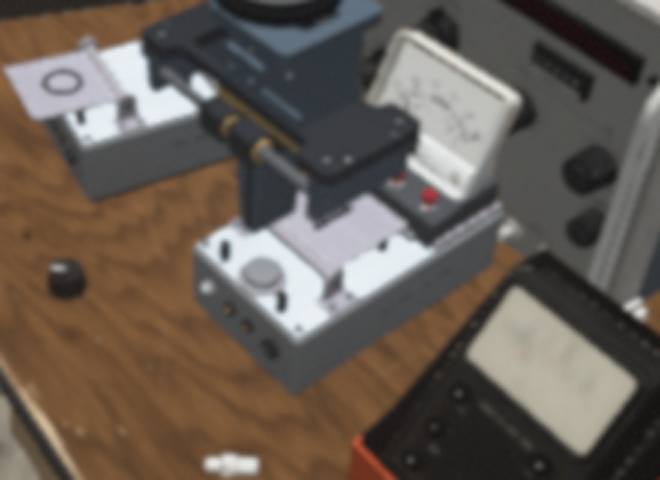

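The flag lies flat: its right free corner is near (408,225), and (409,226) was predicted. The cap is at (262,272), within 2 mm of the estimate. Next I'll press the button and retreat.

Request:
{"name": "jog_arm", "arguments": {"grip": [0,0,0,0,0,0,0,0,0,0,0,0], "xyz": [[1,0,20],[1,0,38],[1,0,46],[1,0,49],[1,0,51],[1,0,53],[1,0,55],[1,0,56],[1,0,57],[1,0,57],[1,0,57],[1,0,57]], "roll": [0,0,0,0,0,0,0,0,0,0,0,0]}}

```text
time_s: 14.08
ee_pos: [0.501, -0.0789, 0.0727]
tool_rot: [-0.12, 3.139, -0.0]
force: [-14.6, 2.8, 39.6]
opening: 0.009
gripper_force: 20.1
```

Run:
```python
from h import *
sf()
```

```text
t 14.075 stand [-28.    0.2  72.7] F [-14.32   3.91  39.62] yawerr 0.00030647284634408023 g 0.008515344293644398
```

The button is at its bottom stop (72.7 mm). I'll retreat straight up.

Request:
{"name": "jog_arm", "arguments": {"grip": [0,0,0,0,0,0,0,0,0,0], "xyz": [[0,0,-5],[0,0,-15],[0,0,-40],[0,0,-80],[0,0,-130],[0,0,-180],[10,60,-200],[20,120,-200],[20,170,-200],[20,170,-200]], "roll": [0,0,0,0,0,0,0,0,0,0]}}

```text
time_s: 15.32
ee_pos: [0.4674, 0.0915, 0.2715]
tool_rot: [-0.126, 3.138, 0.0]
force: [0.8, 0.2, 0.6]
opening: 0.006
gripper_force: 0.0
```

Run:
```python
from h import *
sf(); d=snap('scene','s7.png')
i=cv2.imread('pics/s7.png')[150:310,210:430]; cv2.imwrite('pics/v7.png',cv2.resize(i,None,fx=3,fy=3,interpolation=2))
```

```text
t 15.325 stand [-48.7 172.7 271.5] F [0.78 0.19 0.58] yawerr 0.003981762869743 g 0.00565225496456061
```

View pics/v7.png

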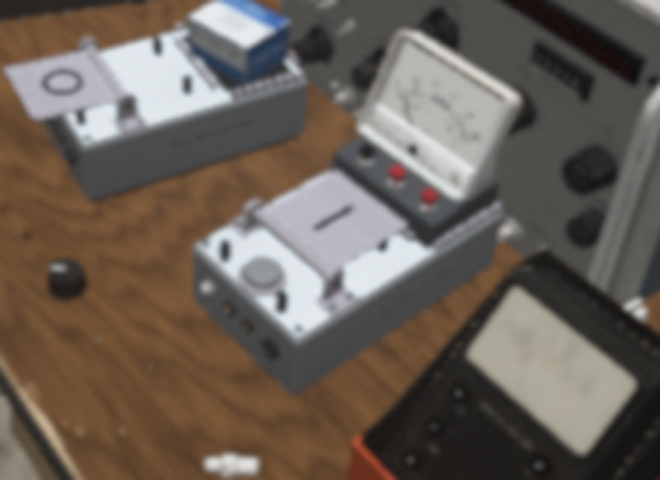

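The flag is flat with its bar mark at (333,217), the button is up at (262,272), and everything else is where it was. I'm handing the job in.

```bash
python3 -c "
from h import *
print(sign_off())"
```

```text
the job is handed in; nothing more can be done
None
```

The job is handed in: stand A's flag lies flat on its far side with the bar mark showing, and its button was pressed to the bottom and is up again. The last picture showed the meter, carton, knob, adapter and stand B where they started; no verdict came back at sign-off.

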